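# Feel along the weld bead and sign the job off

## Robot

A 6-joint arm with a two-finger parallel gripper is mounted at the origin on the work surface. World frame = base frame: x ahead of the robot, y to its left, z up, the work surface at z = 0. Lengths are in mm, angles in rad, forces in N, time in s.
With the tool pointing down it reaches from about 275 to 1000 mm from the base axis. Payload 8.4 kg.
Tool frame: the origin (TCP) lies on the centre line of the jaws, within the pads' length; the fingertips stand r.tip_reach ahead of it and the grasp point (between the pads) lies 11 mm behind it (r.tip_reach is the distance from the TCP to the fingertips, in mm); z points along the fingers, y is the line along which they close (so a half turn about z gives the same grasp; the last joint's range is limited). The gripper opens to 85 mm and grips with 20 to 120 N. Pads are 22 mm wide; open, the fingers measure 114 mm over their backs; the gripper's body (76 mm by 85 mm) begins 54 mm behind the grasp point. The pads swing forward as they close: fully open they stand 13 mm farther back than shut.
Start: joints at [1.132, 0.353, 1.633, -0, 1.155, -0.002], TCP at [264.4, 566.322, 239.281] pointing down, gripper open.
Joint ranges: [-2.63, 2.63], [-0.92, 2.1], [0.06, 2.66], [-1.3, 4.44], [0, 2.69], [-3.02, 3.02]. Speed limits (rad/s): [2.22, 2.22, 2.79, 3.14, 3.14, 3.14].

## Interface

Orientations are given as [roll, pitch, yaw] about the fixed x, y, z axes, in that order (R = Rz(yaw) Ry(pitch) Rx(roll)).
In Python, from rig import r gives the robot as it stands.
- The arm moves only by the tool carry_out, never from a script. Its argument "targets" is a list of rows, each an object with "dp": the shift along the tool's x, y, z in mm, a list of three; "yaw": the turn about the tool's z in degrees. A call has 1 to 12 rows; each row is the pose to reach, as a shift and turn from the pose commanded when the call began, along the tool's axes at that moment; what a row does not reach only later rows make up. A row lasts 1/8 s, in which the tool goes at most 62.5 mm and 10.7 degrees, less where a joint would pass 70% of its speed; a pose out of reach is approached as far as the arm can. A call with a gripper value outside its range is refused whole. "fingers" is the opening, from -1 (shut) to 1 (fully open), so that 0 is half open, set as the call begins (left out, the last holds). The fingers move at their own pace and stop on an object; "grip_force" is the grip in N (left out, the last holds). Time passes only in rows, so rows that repeat a pose let the fingers close. It gives the time, the measured TCP pose, the force, the opening and the grip force at its end, in the units of the state.
- r.sense(): the state, without advancing time (a new reading comes with each control period).
- r.grab_frame(name): name is "scene" or "top" or "wrist"; returns the picture (480x640x3 uint8, red, green, blue); there is no depth.
- r.get_calibration(name): a dict with "fx", "fy", "cx", "cy" (pixels), "rvec" (rotation vector, rad) and "tvec" (3), from world to camera coordinates, as OpenCV has them. Camera axes: x right, y down, z forward; pixel columns grow to the right and rows downward; lengths in mm; the calibration is good to about 2 mm. A picture is of the moment at which its call begins: read the wrist's pose just before it. get_calibration takes no time and is no camera call; for the wrist camera it gives the pose at the moment of the call.
- r.sign_off(): hands the job in; it is judged then, once.
The state is a dict: "clock": time; "qpos": joint angles; "qvel": joint speeds; "joint_efforts": joint torques, N m; "eef_pos": TCP position; "tcp_rot": TCP orientation; "contact_force": force on the tool from outside, world axes, zero at the start; "wrist_torque": the same for the moment, N m; "opening": opening from 0.0 (shut) to 1.0 (fully open); "grasp_force": force on a finger pad.
Only numpy, scipy, OpenCV 4.12 (cv2) and the standard library are available. Lean on these libraries where they do the work, as an engineer would, in place of code of your own. Each camera call takes 0.05 s, during which the arm holds its last target. There are 200 camera calls.

## Task

Check the weld on the plate with the round blue patch: run the fingertips along the curved bead from the green dot over every yellow dot in turn to the red dot, lightly touching or just a few millimetres above it, without leaning on it or shifting the plate. Only after that, press the green half of the rocker switch fully down with the fingertips so that it stays down. Do not pick anything up, and leave everything else where it is.

Things in the scene. Friction and masses are not known exactly. Their poses are not given: they have to be found in the camera images.
- job: loose dark steel plate 172 x 172 x 6 mm, about 1.6 kg, flat, turned any way; round blue patch in its middle (radius 67, top 10 mm up); light grey weld bead (10 mm wide, crest 14 mm above the bench) round half of the patch's rim, an arc of radius 68 mm about the plate's centre. Origin: centre of its underside; z up; x points from the centre to mark4, the bead's middle
- mark1 (a point): first paint dot, GREEN, 13 mm across, on the bead's crest near one end, at -84 degrees from the plate's x axis. The 7 dots are 28 degrees (33 mm) apart, numbered anticlockwise from above. A dot is passed when the middle of the fingertips goes over it, touching or close above
- mark2 (a point): paint dot 2 of 7, yellow, on the crest of the bead, at -56 degrees from the plate's x axis
- mark3 (a point): paint dot 3 of 7, yellow, on the crest of the bead, at -28 degrees from the plate's x axis
- mark4 (a point): paint dot 4 of 7, yellow, on the crest of the bead, at 0 degrees from the plate's x axis
- mark5 (a point): paint dot 5 of 7, yellow, on the crest of the bead, at 28 degrees from the plate's x axis
- mark6 (a point): paint dot 6 of 7, yellow, on the crest of the bead, at 56 degrees from the plate's x axis
- mark7 (a point): last paint dot, RED, on the crest near the other end of the bead, at 84 degrees
- switch: grey housing of the job switch, fixed to the bench, 104 x 62 x 36 mm (x, y, z), base 20 mm high, with a 6 mm thick, 36 mm high cheek along each long side, 50 mm apart inside; the rocker lies between them. Origin: centre of its underside; x points to the green half's end
- rocker (a joint): rocker paddle 90 x 46 x 8 mm, half green, half red, hinged across its middle 34 mm above the bench, axis along the housing's y. 0: red half down, green half up (10 degrees); 0.36 rad: green half fully down on its stop. It has no spring, stays where it is left, and takes about 3 N at the middle of the green half to push
- green_half (a point): point on the top face of the rocker's green half, 30 mm from the hinge line; about 43 mm above the table when the green half is up, and some 11 mm lower when it is fully down
- spare: bystander: finished dark steel plate, 172 x 150 x 6 mm, with one straight bead and no dots; origin at the centre of its underside
- nut: bystander: brass hex nut, 38 mm over corners, 16 mm high, lying loose on the middle of the blue patch; origin at its underside
- magnet: bystander: red welding magnet 50 x 16 x 30 mm standing on the spare plate; origin at its underside
- bolt: bystander: steel bolt standing on its head, 63 mm high, 34 mm wide head; origin at its underside
- spraycan: bystander: yellow spray can, 64 mm wide, 170 mm high; origin at its underside
- mug: bystander: blue mug, 80 mm wide, 90 mm high; origin at its underside
- brush: bystander: hand brush lying on the bench by the left edge of the work area

How it is judged (in metres and radians):
On the way, in this order (a step that is already met when the one before it is completed fails the run):
1. the fingertips are over dot 1 (green), touching or close above it (horizontal distance between the grasp point and mark1 below 0.014 m and z of the grasp point in the frame of mark1 below 0.033 m), for 0.02 s.
2. the fingertips are over dot 2 (yellow), touching or close above it (horizontal distance between the grasp point and mark2 below 0.014 m and z of the grasp point in the frame of mark2 below 0.033 m), for 0.02 s.
3. the fingertips are over dot 3 (yellow), touching or close above it (horizontal distance between the grasp point and mark3 below 0.014 m and z of the grasp point in the frame of mark3 below 0.033 m), for 0.02 s.
4. the fingertips are over dot 4 (yellow), touching or close above it (horizontal distance between the grasp point and mark4 below 0.014 m and z of the grasp point in the frame of mark4 below 0.033 m), for 0.02 s.
5. the fingertips are over dot 5 (yellow), touching or close above it (horizontal distance between the grasp point and mark5 below 0.014 m and z of the grasp point in the frame of mark5 below 0.033 m), for 0.02 s.
6. the fingertips are over dot 6 (yellow), touching or close above it (horizontal distance between the grasp point and mark6 below 0.014 m and z of the grasp point in the frame of mark6 below 0.033 m), for 0.02 s.
7. the fingertips are over dot 7 (red), touching or close above it (horizontal distance between the grasp point and mark7 below 0.014 m and z of the grasp point in the frame of mark7 below 0.033 m), for 0.02 s.
8. the green half of the rocker is pressed down by the fingers (value of joint rocker above 0.3 rad and contact force between the fingers and rocker above 0.2 N), for 0.02 s.
At the end, for the whole second after the job is handed in: the rocker's green half is down (over 0.30 of 0.36 rad), the plate lies flat within 15 mm of where it was, and every bystander is within 20 mm of where it was (value of joint rocker above 0.3 rad and height (world z) of job below 0.004 m and angle between job's own z axis and vertical below 0.05 rad and distance of job from where it was at the start of the episode below 0.015 m and linear speed of job below 0.01 m/s and distance of each of spare, nut, magnet, bolt, spraycan, mug, brush from where it was at the start of the episode below 0.02 m); the robot touches nothing.
It fails at once if the robot leans on the plate (over 30 N) (contact force between the arm and job above 30 N).
It fails at once if the fingers lean on the plate (over 30 N) (contact force between the fingers and job above 30 N).
It fails at once if the plate is lifted or shifted by more than 15 mm (height (world z) of job above 0.006 m or distance of job from where it was at the start of the episode above 0.015 m or distance of any of mark1, mark7 from where it was at the start of the episode above 0.02 m).
It fails at once if a bystander is lifted, shifted or knocked over (more than 20 mm) (distance of any of spare, nut, magnet, bolt, spraycan, mug, brush from where it was at the start of the episode above 0.02 m or angle between any of bolt, spraycan, mug, magnet's own z axis and vertical above 0.5 rad).
It also fails if it takes over 56 s, if anything falls off the work surface, if the arm or the gripper's body presses on something with over 40 N, if the wrist force passes 120 N, or if a joint passes its speed limit or range.

## Working session

There is one attempt and no reset: what is moved stays moved. The work goes in short steps, Python scripts to look and compute and a tool call to move; the robot and the scene stay as the last step left them, time stands still between calls to the robot, and variables do not carry over. Pictures are saved under pics/ and viewed, at most 10 in all, crops included, and the job is handed in when it is done.

Besides the shell and the picture viewer there is one more tool, called as name(argument=value, ...) on one line, values as JSON. carry_out: Moves the arm, as the interface text tells. Its arguments: {"type":"object","properties":{"targets":{"type":"array","items":{"type":"object","properties":{"dp":{"type":"array","items":{"type":"number"}},"yaw":{"type":"number"}}}},"fingers":{"type":"number"},"grip_force":{"type":"number"}},"required":["targets"]}

```bash
mkdir -p pics; python3 - <<'E'
from rig import r
import cv2
s=r.sense();print(s, r.tip_reach)
for n in("top","scene"):
    im=r.grab_frame(n);cv2.imwrite(f"pics/{n}0.png",im[:,:,::-1]);c=r.get_calibration(n);print(n,c)
E
```

```text
{'clock': 0.0, 'qpos': array([ 1.13161245e+00,  3.53695507e-01,  1.63416051e+00,  8.53549952e-06,
        1.15520347e+00, -2.39549236e-03]), 'qvel': array([-0.00054225, -0.00016108, -0.00049219, -0.00078852, -0.00022061,
       -0.0004616 ]), 'joint_efforts': array([ 4.09567641e-03, -6.05247903e+01, -3.42072058e+01,  2.86773939e-04,
        9.21922037e-03,  1.85978115e-05]), 'eef_pos': array([264.18384496, 565.8857353 , 238.52081647]), 'tcp_rot': array([-3.14012584e+00, -1.13176296e-05,  2.70480081e+00]), 'contact_force': array([-0.28427859, -0.82734671, -0.4174501 ]), 'wrist_torque': array([-0.07240545,  0.02703748,  0.09421059]), 'grasp_force': 0.0, 'opening': 0.9980508121702142} 8.0
top {'fx': 465.2133831893391, 'fy': 465.2133831893391, 'cx': 327.6656294232218, 'cy': 238.22874457404234, 'rvec': array([ 2.13377834, -2.18656982,  0.17086947]), 'tvec': array([ 74.68409234, 584.13140504, 850.41247543])}
scene {'fx': 543.5437876458567, 'fy': 543.5437876458567, 'cx': 321.17761411942365, 'cy': 248.32330740932085, 'rvec': array([ 0.94870629,  2.29940926, -1.20313558]), 'tvec': array([ 396.11493261, -220.43384498, 1521.43831731])}
```

View pics/top0.png

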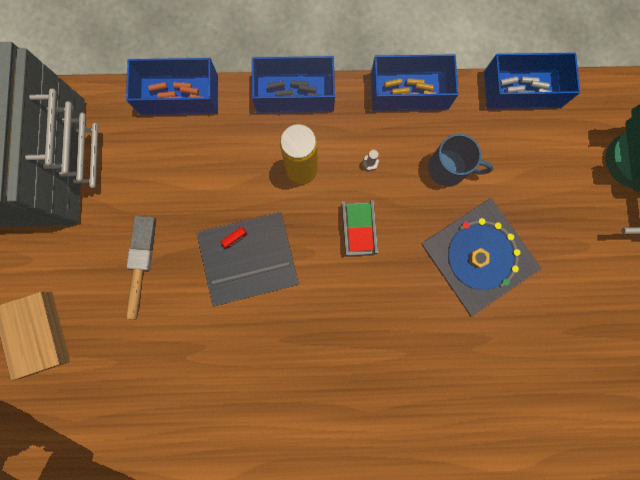

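View pics/scene0.png

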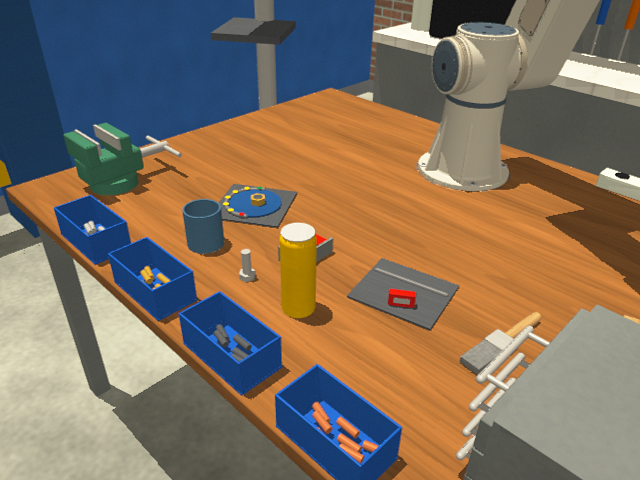

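The top view shows the job plate at about (482,257): green dot (506,282), yellow dots (515,268) round to (482,221), and red dot (466,225). The rocker's green half is at (359,215) and its red half at (361,240). In the scene view the can, bolt and mug stand beyond the switch.

```bash
cat > h.py <<'E'
import numpy as np,cv2
def ray(c,px,z):
    R=cv2.Rodrigues(c["rvec"])[0];o=-R.T@c["tvec"]
    K=np.array([[c["fx"],0,c["cx"]],[0,c["fy"],c["cy"]],[0,0,1]])
    d=(R.T@np.linalg.inv(K)@np.c_[px,np.ones(len(px))].T).T
    return o+d*((z-o[2])/d[:,2])[:,None]
def blobs(im,lo,hi,box,amin=8):
    m=cv2.inRange(cv2.cvtColor(im,cv2.COLOR_RGB2HSV),lo,hi);k=np.zeros_like(m);x0,y0,x1,y1=box;k[y0:y1,x0:x1]=m[y0:y1,x0:x1]
    n,_,st,ce=cv2.connectedComponentsWithStats(k);return [(ce[i],st[i,4]) for i in range(1,n) if st[i,4]>=amin]
G=((45,90,50),(80,255,255));Y=((24,150,120),(35,255,255));RD=((0,180,120),(6,255,255))
def fit(P):  # dots in order 1..7 -> similarity-free rigid fit
    a=np.radians(-84+28*np.arange(7));M=68*np.c_[np.cos(a),np.sin(a)]
    mc,pc=M.mean(0),P.mean(0);H=(M-mc).T@(P-pc)
    th=np.arctan2(H[0,1]-H[1,0],H[0,0]+H[1,1]);R=np.array([[np.cos(th),-np.sin(th)],[np.sin(th),np.cos(th)]])
    c=pc-R@mc;F=(R@M.T).T+c;return c,th,F,np.linalg.norm(F-P,axis=1)
E
python3 - <<'E'
from rig import r
from h import *
np.set_printoptions(precision=1,suppress=True)
im=cv2.imread("pics/top0.png")[:,:,::-1].copy();c=r.get_calibration("top")
b=(455,212,530,295)
g=blobs(im,*G,b,4);y=blobs(im,*Y,b,4);rd=blobs(im,*RD,b,4);print(g,y,rd)
ys=[p for p,_ in y if np.hypot(p[0]-482,p[1]-257)>25]
ys.sort(key=lambda p:np.arctan2(-(p[1]-257),p[0]-482))
P=ray(c,np.array([g[0][0],*ys,rd[0][0]]),14)[:,:2];print(P)
cc,th,F,e=fit(P);print(cc,th,F,e)
b=(335,195,385,262)
for cl,z in((G,42),(RD,30)):
  for p,a in blobs(im,*cl,b,30): print(p,a,ray(c,np.array([p]),z))
E
```

```text
[(array([505.6, 281.9]), np.int32(33))] [(array([481.5, 221. ]), np.int32(34)), (array([497.5, 225.5]), np.int32(32)), (array([510.2, 236.4]), np.int32(35)), (array([516.4, 252.2]), np.int32(34)), (array([514.9, 268.4]), np.int32(35))] [(array([465.6, 224.8]), np.int32(25))]
[[ 494.9 -286.1]
 [ 520.9 -306.6]
 [ 552.9 -312.3]
 [ 584.5 -302.5]
 [ 607.  -278.7]
 [ 616.8 -247.3]
 [ 609.9 -214.9]]
[ 548.6 -244.5] -1.0171902973188893 [[ 494.9 -286.1]
 [ 520.7 -306.5]
 [ 553.1 -312.4]
 [ 584.4 -302.4]
 [ 607.4 -278.8]
 [ 616.6 -247.2]
 [ 609.9 -215. ]] [0.  0.2 0.2 0.1 0.4 0.2 0.1]
[359.  214.9] 545 [[629.2  -0.9  42. ]]
[360.2 238.6] 548 [[584.9  -2.8  30. ]]
```

carry_out(targets=[{"dp":[-18,-22,0],"yaw":3},{"dp":[-53,-66,0],"yaw":8},{"dp":[-90,-113,0],"yaw":14},{"dp":[-128,-160,0],"yaw":20},{"dp":[-165,-207,0],"yaw":26},{"dp":[-202,-254,0],"yaw":32},{"dp":[-240,-301,0],"yaw":38},{"dp":[-277,-348,0],"yaw":44},{"dp":[-315,-395,0],"yaw":50},{"dp":[-352,-442,0],"yaw":56},{"dp":[-389,-489,0],"yaw":61},{"dp":[-422,-530,0],"yaw":65}], fingers=-1, grip_force=20)

```text
clock: 1.6
eef_pos: [422.6, -94.6, 239.3]
tcp_rot: [3.141, 0.0, 1.567]
contact_force: [1.4, 0.4, 0.1]
opening: 0.003
grasp_force: 0.0
```

```bash
python3 - <<'E'
from rig import r
from h import *
s=r.sense();print(s["eef_pos"],s["tcp_rot"],s["opening"],r.tip_reach,s["clock"],s["contact_force"])
im=cv2.imread("pics/top0.png")[:,:,::-1].copy()
c=r.get_calibration("top");print(ray(c,np.array([[459,145],[455,180],[300,140],[372,155]]),90))
E
```

```text
[422.56341982 -94.64379893 239.3194685 ] [3.14129784e+00 2.27077138e-05 1.56692784e+00] 0.0025054319082513216 8.0 1.6 [1.37449095 0.44722483 0.13955316]
[[ 748.57859237 -187.81888792   90.        ]
 [ 681.77637573 -176.07320655   90.        ]
 [ 763.82915262  108.1165125    90.        ]
 [ 732.45422625  -24.5448779    90.        ]]
```

carry_out(targets=[{"dp":[-45,17,10],"yaw":0},{"dp":[-95,36,40],"yaw":0},{"dp":[-145,55,80],"yaw":0},{"dp":[-180,69,120],"yaw":0},{"dp":[-191,73,150],"yaw":0},{"dp":[-191,73,172],"yaw":0},{"dp":[-191,73,184],"yaw":0},{"dp":[-191,73,189],"yaw":0},{"dp":[-191,73,189],"yaw":0}])

```text
clock: 2.72
eef_pos: [495.7, -283.4, 50.7]
tcp_rot: [3.141, 0.0, 1.571]
contact_force: [0.9, 0.7, -0.1]
opening: 0.005
grasp_force: 0.0
```

```bash
python3 - <<'E'
from rig import r
from h import *
s=r.sense();print(s["eef_pos"],s["tcp_rot"],s["contact_force"])
cw=r.get_calibration("wrist")
w=r.grab_frame("wrist");t=r.grab_frame("scene")
for p in([495,-286,14],[495,-286,s["eef_pos"][2]-8]):
  for n,c in(("w",cw),("s",r.get_calibration("scene"))):
    K=np.array([[c["fx"],0,c["cx"]],[0,c["fy"],c["cy"]],[0,0,1]]);print(n,cv2.projectPoints(np.array([p],float),c["rvec"],c["tvec"],K,None)[0].ravel())
cv2.imwrite("pics/w1.png",w[:,:,::-1])
cv2.imwrite("pics/s1.png",cv2.resize(t[130:280,180:380],None,fx=4,fy=4)[:,:,::-1])
E
```

```text
[ 495.69833484 -283.38455474   50.65401425] [3.14126104e+00 2.04716169e-04 1.57065379e+00] [ 0.90188393  0.74431962 -0.13373517]
w [317.74759483 288.67346434]
s [260.35308298 187.32309196]
w [317.59380097 315.4110088 ]
s [259.85155908 177.18573923]
```

View pics/w1.png

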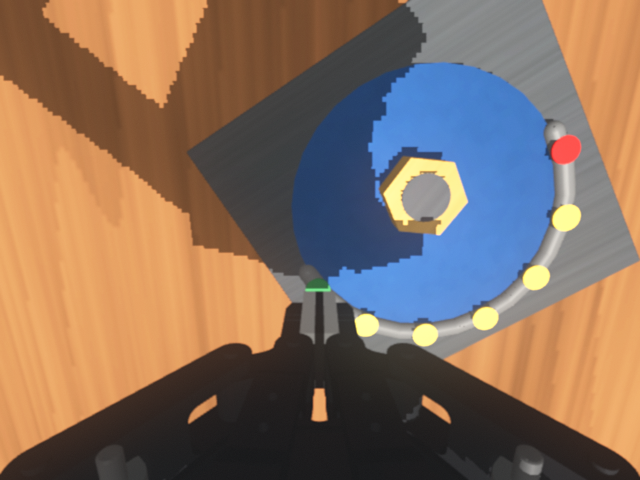

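View pics/s1.png

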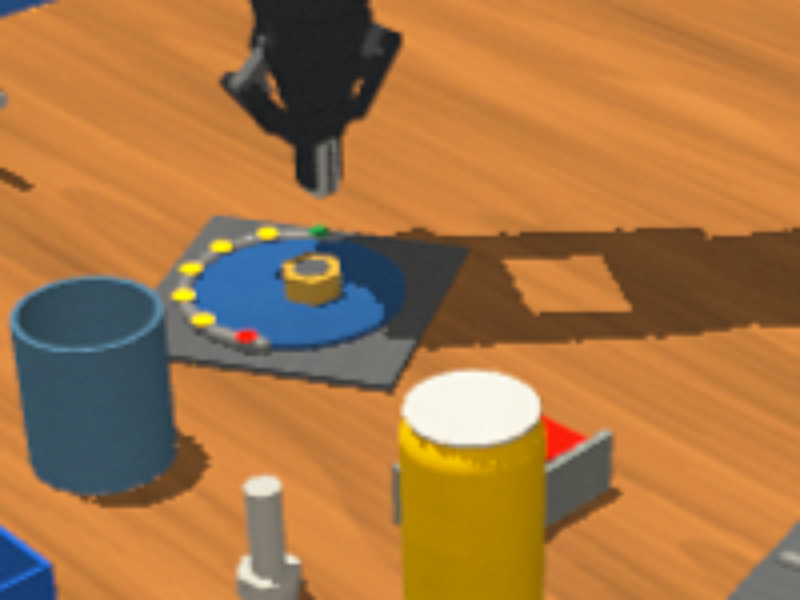

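The wrist view shows the shut fingertips right over the green dot at (318,288), with the bead running round to the red dot at (566,149). In the scene crop the tips end at (322,192), which agrees with an 8 mm reach. The gap is as computed, so I'll trace 5 mm above the crest.

carry_out(targets=[{"dp":[-2.7,-0.7,12],"yaw":0},{"dp":[-2.7,-0.7,20],"yaw":0},{"dp":[-2.7,-0.7,23.5],"yaw":0},{"dp":[-2.7,-0.7,23.5],"yaw":0},{"dp":[-14.5,11,23.5],"yaw":0},{"dp":[-23,25,23.5],"yaw":0},{"dp":[-28,41,23.5],"yaw":0},{"dp":[-29,57.5,23.5],"yaw":0},{"dp":[-26,74,23.5],"yaw":0},{"dp":[-19,89,23.5],"yaw":0},{"dp":[-8.5,102,23.5],"yaw":0},{"dp":[4.5,112,23.5],"yaw":0}])

```text
clock: 4.32
eef_pos: [608.2, -277.9, 26.7]
tcp_rot: [-3.141, -0.0, 1.571]
contact_force: [-0.7, 0.4, 0.4]
opening: -0.001
grasp_force: 0.0
```

carry_out(targets=[{"dp":[15.5,6,0],"yaw":0},{"dp":[31.5,9,0],"yaw":0},{"dp":[48,7.5,0],"yaw":0},{"dp":[64,2.5,0],"yaw":0},{"dp":[64,2.5,0],"yaw":0},{"dp":[64,2.5,0],"yaw":0},{"dp":[64,2.5,-20],"yaw":0},{"dp":[64,2.5,-60],"yaw":0},{"dp":[64,2.5,-90],"yaw":0},{"dp":[64,2.5,-100],"yaw":0}])

```text
clock: 5.58
eef_pos: [611.4, -216.0, 130.1]
tcp_rot: [3.137, 0.002, 1.57]
contact_force: [0.1, 0.1, -0.6]
opening: 0.002
grasp_force: 0.0
```

```bash
python3 - <<'E'
from rig import r
from h import *
s=r.sense();print(s["eef_pos"],s["clock"])
im=r.grab_frame("top");c=r.get_calibration("top");cv2.imwrite("pics/t2.png",im[:,:,::-1])
cv2.imwrite("pics/t2c.png",cv2.resize(im[170:300,320:560],None,fx=3,fy=3)[:,:,::-1])
E
```

```text
[ 611.44606621 -216.03001178  130.09975951] 5.575
```

View pics/t2c.png

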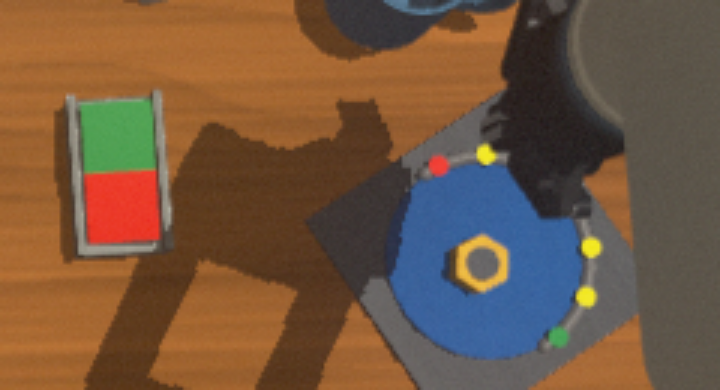

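The plate, nut and dots are where they were, and the rocker's red half is still down, with its green half at crop (118,135). Next I'll move over the green half.

carry_out(targets=[{"dp":[30,4,0],"yaw":0},{"dp":[80,11,0],"yaw":0},{"dp":[130,18,0],"yaw":0},{"dp":[180,25,0],"yaw":0},{"dp":[207,28,15],"yaw":0},{"dp":[214,29,35],"yaw":0},{"dp":[214,29,50],"yaw":0},{"dp":[214,29,55],"yaw":0},{"dp":[214,29,55],"yaw":0}])

```text
clock: 6.75
eef_pos: [638.8, -2.1, 71.3]
tcp_rot: [-3.141, 0.0, 1.569]
contact_force: [-0.2, -0.0, -0.4]
opening: 0.001
grasp_force: 0.0
```

```bash
python3 - <<'E'
from rig import r
from h import *
s=r.sense();print(s["eef_pos"],s["contact_force"])
w=r.grab_frame("wrist");cv2.imwrite("pics/w2.png",w[:,:,::-1])
E
```

```text
[638.84475041  -2.14451143  71.28940194] [-0.18254027 -0.04677289 -0.38247712]
```

View pics/w2.png

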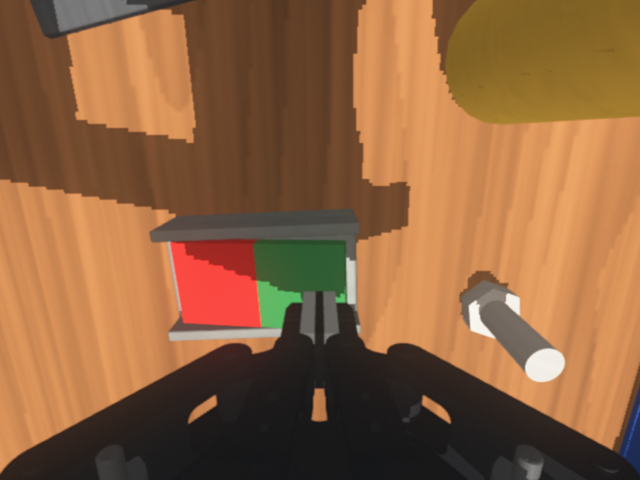

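The tips are over the outer part of the green half at (320,290), between the cheeks. I'll press down slowly.

carry_out(targets=[{"dp":[0,0,8],"yaw":0},{"dp":[0,0,14],"yaw":0},{"dp":[0,0,18],"yaw":0},{"dp":[0,0,21],"yaw":0},{"dp":[0,0,24],"yaw":0},{"dp":[0,0,26],"yaw":0},{"dp":[0,0,28],"yaw":0},{"dp":[0,0,29],"yaw":0},{"dp":[0,0,30],"yaw":0},{"dp":[0,0,30],"yaw":0}])

```text
clock: 8.05
eef_pos: [639.2, -1.0, 41.8]
tcp_rot: [3.141, -0.0, 1.57]
contact_force: [4.0, 0.4, 3.3]
opening: -0.004
grasp_force: 1.8
```

carry_out(targets=[{"dp":[0,0,0.7],"yaw":0},{"dp":[0,0,1.4],"yaw":0},{"dp":[0,0,2],"yaw":0},{"dp":[0,0,2],"yaw":0}])

```text
clock: 8.55
eef_pos: [639.4, -1.0, 40.9]
tcp_rot: [3.141, 0.0, 1.57]
contact_force: [0.4, 0.2, 13.6]
opening: 0.002
grasp_force: 6.8
```

The force has risen to 13.6 N, so the rocker is on its stop. I'll lift off and back away.

carry_out(targets=[{"dp":[0,0,0],"yaw":0},{"dp":[0,0,-10],"yaw":0},{"dp":[0,0,-40],"yaw":0},{"dp":[0,0,-90],"yaw":0},{"dp":[0,-40,-130],"yaw":0},{"dp":[0,-95,-150],"yaw":0},{"dp":[0,-150,-160],"yaw":0},{"dp":[0,-200,-160],"yaw":0},{"dp":[0,-230,-160],"yaw":0},{"dp":[0,-240,-160],"yaw":0},{"dp":[0,-240,-160],"yaw":0}])

```text
clock: 9.93
eef_pos: [399.1, -0.9, 199.9]
tcp_rot: [-3.141, 0.0, 1.57]
contact_force: [0.6, -0.0, 0.8]
opening: 0.002
grasp_force: 0.0
```

```bash
python3 - <<'E'
from rig import r
from h import *
s=r.sense();print(s["eef_pos"],s["clock"],s["contact_force"])
im=r.grab_frame("top")
cv2.imwrite("pics/t3.png",cv2.resize(im[110:310,190:550],None,fx=2,fy=2)[:,:,::-1])
E
```

```text
[399.07261939  -0.93052269 199.8745156 ] 9.925 [ 0.60948488 -0.03616029  0.7575619 ]
```

View pics/t3.png

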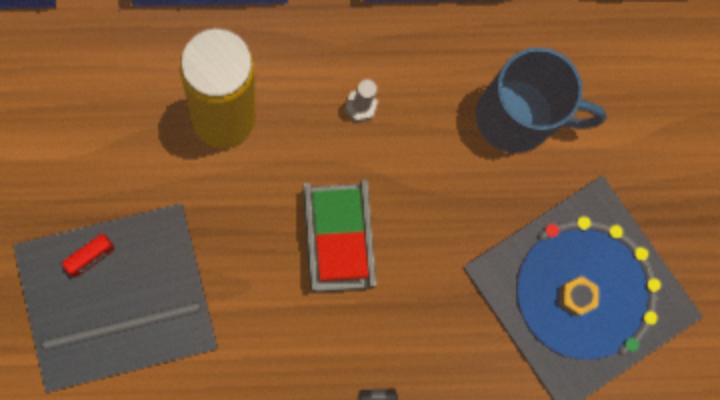

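The green half at (338,212) is now down: the housing's end wall shows beyond it and the red half stands up. Everything else is in place.

```bash
python3 -c "
from rig import r
print(r.sign_off())"
```

```text
the job is handed in; nothing more can be done
None
```

I ran the fingertips about 5 mm above the bead from the green dot over every yellow dot to the red, then pressed the green half of the rocker down to its stop (13.6 N). It stayed down, the last picture showed everything else in place, and I handed the job in at about 10 s; sign-off returned no verdict.

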